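Close the board tester and hold its inspection flap open

TASK

Push the loaded board tray of the tester fully home, then lift the clear inspection flap on top of the tester and hold it 50 degrees open (give or take 7) so that the contacts can be inspected. The flap springs shut if let go, so finish while still holding it there with the gripper, and leave the other things on the bench where they are.

Things in the scene. Friction and masses are not known exactly. Their poses are not given: they have to be found in the camera images.
- tester: black board tester, a box 220 (x) by 240 (y) by 115 mm high, fixed to the bench. Origin at the centre of its underside; its -x axis points out of the front, where the tray comes out, z up.
- tray (a joint): how far the aluminium board tray stands out of the tester's front, in m: 0 = fully home, at most 0.07; it slides along the tester's x axis. It starts part-way out, stays where it is pushed, and has about 2.5 N of friction and a hard stop at 0.
- tray_front (a point): centre of the outer (front) face of the tray's upright front plate. The plate is 200 mm wide, 48 mm high and 14 mm thick, from 64 to 112 mm above the bench; when home, this face is 125 mm in front of the tester's origin (15 mm proud of the housing). Axes as the tester's.
- flap (a joint): opening angle of the flap in rad: 0 = shut (level, on top of the tester), growing as its front edge rises; stop at 1.5 rad. 50 degrees is 0.873. Weight (0.3 kg or so) and a spring (0.1 N m shut, 0.2 N m per rad more) pull it shut from every angle; that is 2 to 5 N at the bar.
- flap_bar (a point): middle of the flap's steel pull bar, a round bar 10 mm thick and 110 mm long, parallel to the tester's y axis, standing on two end posts 40 mm above the flap's upper face (165 mm above the bench when shut). In the flap's own frame it lies 135 mm in front of the hinge line (-x) and 48 mm above it (z). Axes turn with the flap, and agree with the tester's when it is shut.
- flap_hinge (a point): middle of the flap's hinge line, at the rear of the tester's top, 117 mm above the bench, 90 mm behind the tester's origin; the line runs along the tester's y axis. The flap is a clear sheet with a black rim, 185 mm (from hinge to front edge) by 230 mm wide and about 8 mm thick.
- spare_board: bystander: loose circuit board 100 by 70 mm, 15 mm high, beside the tester. Origin under its centre.
- screwdriver: bystander: screwdriver with a black handle, 170 mm long, lying beside the tester. Origin under its middle.
- tape: bystander: roll of paper tape, 80 mm across, 20 mm high, lying flat. Origin under its centre.
- jar: bystander: closed jar, 48 mm across, 70 mm high. Origin under its centre.
- mug: bystander: white mug, 76 mm across, 90 mm high. Origin under its centre.
- parts_bin: bystander: small open grey bin, 100 by 80 mm, 40 mm high. Origin under its centre.

How it is judged:
By the outcome, as a careful person would: the job done as asked, in the order asked, and still so for the second after the job is handed in, while the arm keeps its last pose, push and grip.
It also fails if it takes over 45 s, if anything falls off the work surface, if the arm or the gripper's body presses on something with over 40 N, if the wrist force passes 120 N, or if a joint passes its speed limit or range.

ROBOT

A 7-joint arm with a two-finger parallel gripper is mounted at the origin on the work surface. World frame = base frame: x ahead of the robot, y to its left, z up, the work surface at z = 0. Lengths are in m, angles in degrees, forces in N, time in s.
With the tool pointing down it reaches from about 0.35 to 0.775 m from the base axis. Payload 3.1 kg.
Tool frame: the origin (TCP) lies on the centre line of the jaws, within the pads' length; the fingertips stand 17 mm ahead of it and the grasp point (between the pads) lies 2 mm behind it (robot.tip_reach is the distance from the TCP to the fingertips, in m); z points along the fingers, y is the line along which they close (so a half turn about z gives the same grasp; the last joint's range is limited). The gripper opens to 85 mm and grips with 20 to 120 N. Pads are 22 mm wide; open, the fingers measure 114 mm over their backs; the gripper's body (76 mm by 85 mm) begins 54 mm behind the grasp point. The pads swing forward as they close: fully open they stand 13 mm farther back than shut.
Start: joints at [61.667, 17.813, 0.802, 86.603, -0.252, 75.585, -1.558], TCP at [0.241, -0.495, 0.248] pointing down, gripper open.
Joint ranges: [-154.91, 154.91], [-16.99, 109.72], [-72.82, 74.43], [7.12, 147.25], [-82.49, 262.49], [11.32, 116.49], [-174.64, 174.64]. Speed limits (degrees/s): [159.86, 159.86, 180, 180, 180, 180, 180].

INTERFACE

Orientations are given as [roll, pitch, yaw] about the fixed x, y, z axes, in that order (R = Rz(yaw) Ry(pitch) Rx(roll)).
In Python, from station import robot, fingers, vision, workorder, recognise gives the robot as it stands. Calls block until the motion is done:
- robot.move_to(position, orientation): joint-space move of the TCP to a pose.
- robot.line_to(position, orientation=None, velocity=0.15, f_stop=None): straight line of the TCP; orientation=None keeps the orientation; velocity is the mean speed in m/s. With f_stop (N) it stops when the force on the tool has changed by that much, and returns True; else False.
- robot.move_j(angles): joint-space move.
- fingers.gripper_to(opening, force=None): opening from 0.0 (shut) to 1.0 (fully open); force is the grip in N (None keeps the last); returns when the fingers have stopped.
- robot.pause(seconds).
- robot.inverse_kinematics(position, orientation): joint angles nearest the present ones, or None.
- vision.grab_frame(name): name is "scene" or "side" or "wrist"; returns the picture (480x640x3 uint8, red, green, blue); there is no depth.
- vision.calibration(name): a dict with "mtx" (3x3 intrinsics, pixels), "k1" (the pictures are not rectified: a ray, as slopes to the right and down, at radius r is drawn at 1 + k1 r^2 times it, then the intrinsics apply), "extrinsics" (4x4, takes a point from world to camera coordinates); the wrist camera has in their place "T_tool_cam" (4x4, takes a point from camera to tool coordinates, whose origin is the TCP and whose axes are the flange's). Camera axes: x right, y up, looking along -z (the intrinsics and any distortion apply to the point x, -y, -z); pixel columns grow to the right and rows downward; lengths in m; the calibration is good to about 2 mm. A picture is of the moment at which its call begins: read the wrist's pose just before it. calibration takes no time and is no camera call.
A pose or a line that the arm cannot do raises robot.PlanningError and nothing moves.
- workorder.close_job(): hands the job in; it is judged then, once.
Trained networks look in the newest picture that a camera, given by its name, has taken for a name from the list of things; names that differ only in an ending like _2 or _b are one class to them, and where a whole thing is asked for, a point or a joint stands for the part that bears it (a point fixed in the world has none). Each returns a list of dicts, best first, with "p" (0 to 1); they miss things now and then, are a little off and sometimes report something else, mostly with a low value. They report only what shows in the picture. A call takes as long as a camera call.
- recognise(label, camera): "rect" ([centre column, centre row, width, height] in pixels, round what is visible of it).
Readings, each from a call of its own:
- robot.current_time_s(): time.
- robot.current_joint_positions(): joint angles.
- robot.current_dq(): joint speeds.
- robot.current_joint_torque(): joint torques, N m.
- robot.current_tool_pos(): TCP position.
- robot.current_eef_rot(): TCP orientation.
- robot.current_contact_force(): force on the tool from outside, world axes, zero at the start.
- robot.current_torque(): the same for the moment, N m.
- robot.current_finger_gap(): opening from 0.0 (shut) to 1.0 (fully open).
- robot.current_gripper_force(): force on a finger pad.
Only numpy, scipy, OpenCV 4.12 (cv2) and the standard library are available. Lean on these libraries where they do the work, as an engineer would, in place of code of your own. Each camera call takes 0.05 s, during which the arm holds its last target. There are 200 camera calls.

## Working session

There is one attempt and no reset: what is moved stays moved. The work goes in short steps, each a Python script; the robot and the scene stay as the last script left them, time stands still between calls to the robot, and variables do not carry over. Pictures are saved under pics/ and viewed, at most 10 in all, crops included, and the job is handed in when it is done.

```bash
mkdir -p pics; ls; python3 - <<'E'
from station import robot, fingers, vision, workorder, recognise
import cv2
for c in ["scene","side"]:
    im=vision.grab_frame(c); cv2.imwrite(f"pics/{c}0.png",im[:,:,::-1])
    print(c,vision.calibration(c))
    for n in ["tester","tray","flap_bar","tray_front"]:
        print(n,recognise(n,c)[:2])
print(vision.calibration("wrist"), robot.current_eef_rot())
E
```

```text
pics
scene {'mtx': array([[486.60610302,   0.        , 320.40764508],
       [  0.        , 486.60610302, 242.18924223],
       [  0.        ,   0.        ,   1.        ]]), 'k1': -0.002810256748437113, 'extrinsics': array([[ 0.79891949,  0.60133963,  0.01087605, -0.48713102],
       [-0.45797428,  0.5965284 ,  0.65910047,  0.16925537],
       [ 0.38985536, -0.53154916,  0.75197625, -1.18898931],
       [ 0.        ,  0.        ,  0.        ,  1.        ]])}
tester []
tray [{'rect': [271.9, 226.1, 87.9, 75.4], 'p': 0.79}, {'rect': [206.7, 277.7, 26.4, 38.4], 'p': 0.53}]
flap_bar [{'rect': [337.1, 266.2, 171.3, 134.8], 'p': 0.78}]
tray_front [{'rect': [272.6, 226.1, 86.5, 76.9], 'p': 0.9}]
side {'mtx': array([[523.45820158,   0.        , 321.60353768],
       [  0.        , 523.45820158, 239.75979813],
       [  0.        ,   0.        ,   1.        ]]), 'k1': -0.05111657388166991, 'extrinsics': array([[-0.89962728, -0.43633491, -0.01681078,  0.53716665],
       [ 0.25242805, -0.551094  ,  0.79534614, -0.211954  ],
       [-0.3563016 ,  0.71127158,  0.60592236, -1.06809098],
       [ 
[... 282 characters left out ...]
ront [{'rect': [355.3, 263.8, 74.6, 71.2], 'p': 0.6}, {'rect': [304.0, 229.6, 124.8, 79.3], 'p': 0.25}]
{'mtx': array([[399.18197648,   0.        , 315.91708375],
       [  0.        , 399.18197648, 236.76918475],
       [  0.        ,   0.        ,   1.        ]]), 'k1': -0.08813082138169125, 'T_tool_cam': array([[-1.31103103e-03,  9.59246944e-01,  2.82566064e-01,
         7.14973583e-02],
       [ 9.99998551e-01,  9.50814383e-04,  1.41192942e-03,
         3.88581235e-04],
       [ 1.08572111e-03,  2.82567506e-01, -9.59246801e-01,
        -1.25577794e-01],
       [ 0.00000000e+00,  0.00000000e+00,  0.00000000e+00,
         1.00000000e+00]])} [-1.79995814e+02  1.17463673e-03  2.59495118e+01]
```

View pics/scene0.png

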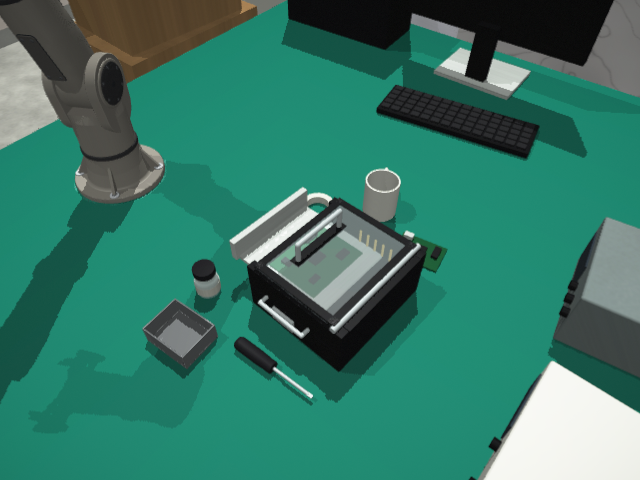

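View pics/side0.png

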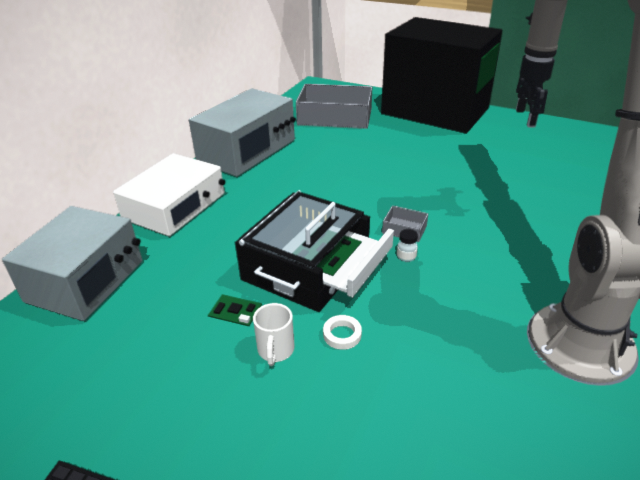

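The scene view shows the tester near (337,275), its tray plate at (270,225) and the bar at (318,235). In the side view the tray plate is at (360,262) and the bar at (321,223). I'll enlarge both views to pick out corners.

```bash
python3 - <<'E'
import cv2
a=cv2.imread("pics/scene0.png")[175:375,220:440]; cv2.imwrite("pics/a.png",cv2.resize(a,(660,600),interpolation=2))
a=cv2.imread("pics/side0.png")[180:310,230:400]; cv2.imwrite("pics/b.png",cv2.resize(a,(765,585),interpolation=2))
E
```

```text
(no output)
```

View pics/a.png

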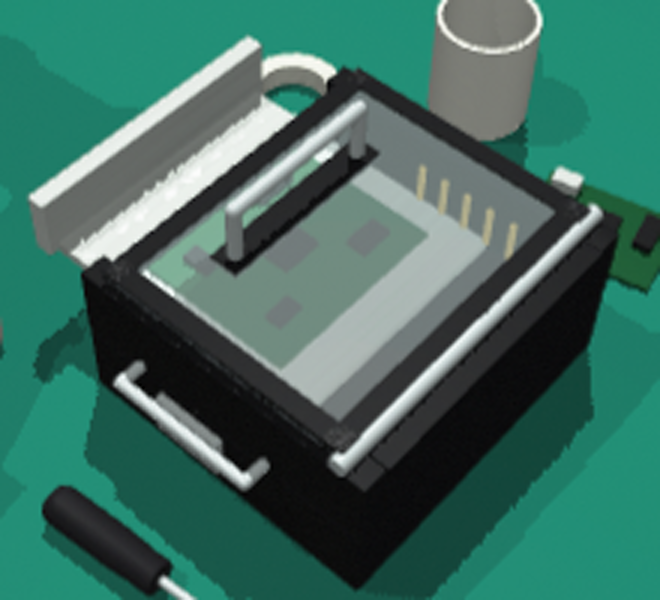

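View pics/b.png

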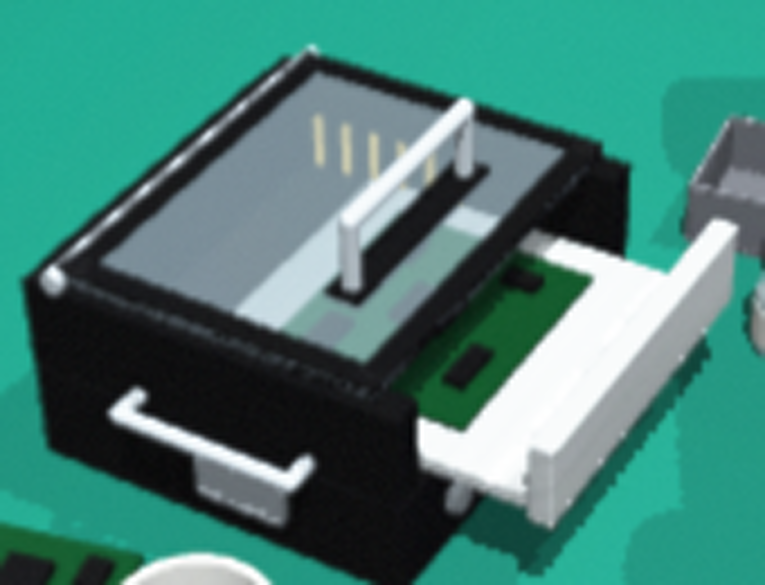

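Crop readings: in the scene crop the bar ends are at (233,210) and (361,108), and the plate's outer top corners at (32,198) and (250,38). In the side crop the bar ends are at (467,107) and (350,222), and the plate corners at (737,230) and (550,455). I'll fit the tester pose and tray opening to these.

```bash
cat > geo.py <<'E'
import numpy as np
from station import robot, fingers, vision, workorder, recognise
def proj(P,c,E=None):
    k=vision.calibration(c); E=k["extrinsics"] if E is None else E
    p=np.c_[P,np.ones(len(P))]@E.T
    s=np.c_[p[:,0],-p[:,1]]/-p[:,2:3]
    s=s*(1+k["k1"]*(s**2).sum(1,keepdims=True))
    m=k["mtx"]; return s*[m[0,0],m[1,1]]+[m[0,2],m[1,2]]
def ray(uv,c):
    k=vision.calibration(c);m=k["mtx"];d=(np.array(uv)-m[:2,2])/m[0,0];s=d.copy()
    for _ in range(5): s=d/(1+k["k1"]*(s@s))
    E=k["extrinsics"];R=E[:3,:3]
    return -R.T@E[:3,3], R.T@np.array([s[0],-s[1],-1])
def on_z(uv,c,z):
    o,d=ray(uv,c); return o+d*(z-o[2])/d[2]
E
cat > fit.py <<'E'
from geo import *
from scipy.optimize import least_squares
S=lambda x,y:(220+x/3-.5,175+y/3-.5)
D=lambda x,y:(230+x/4.5-.5,180+y/4.5-.5)
def pts(t,h):
    f=-.125-t
    return dict(scene=[((-.045,-.055,.165),S(233,210)),((-.045,.055,.165),S(361,108)),((.09,-h,.117),S(340,463)),((.09,h,.117),S(595,212)),
     ((f,-.1,.112),S(32,198)),((f,.1,.112),S(250,38)),((.11,-.12,0),S(357,588))],
     side=[((-.045,-.055,.165),D(467,107)),((-.045,.055,.165),D(350,222)),((.09,-h,.117),D(312,50)),((.09,h,.117),D(52,280)),
     ((f,-.1,.112),D(737,230)),((f,.1,.112),D(550,455)),((f,.1,.064),D(550,527))])
def res(q):
    x,y,a,t,h=q; c,s=np.cos(a),np.sin(a); R=np.array([[c,-s,0],[s,c,0],[0,0,1]]); r=[]
    for cam,l in pts(t,h).items():
        r.append(proj(np.array([p[0] for p in l])@R.T+[x,y,0],cam)-np.array([p[1] for p in l]))
    return np.concatenate(r).ravel()
for a0 in (0,-.7,.7):
    s=least_squares(res,[.5,0,a0,.05,.115],loss='soft_l1'); print(s.cost,s.x,np.degrees(s.x[2]))
print(np.round(s.fun.reshape(-1,2),1))
x,y,a,t,h=s.x; np.save("pose.npy",s.x)
for n,c in [("jar","scene"),("tape","side"),("mug","scene"),("parts_bin","scene"),("screwdriver","scene"),("spare_board","side")]:
    vision.grab_frame(c)
    for d in recognise(n,c)[:1]: print(n,d["p"],on_z(d["rect"][:2],c,.03))
from cv2 import Rodrigues
E
python3 fit.py
```

```text
8.46663375569457 [ 0.62859137  0.02386028 -0.08163033  0.05256629  0.11848753] -4.677073140005595
8.466633755694398 [ 0.62859137  0.02386028 -0.08163033  0.05256629  0.11848753] -4.677073196169709
8.466633755694517 [ 0.62859137  0.02386028 -0.08163033  0.05256629  0.11848753] -4.677073170329863
[[ 0.2 -0.2]
 [-0.5 -0.3]
 [-0.3  0.9]
 [-0.7  0.7]
 [-0.9 -0.1]
 [ 0.2 -0.9]
 [ 0.2  1.6]
 [-0.6  1.2]
 [-0.   0.5]
 [-0.2  3.3]
 [ 0.2  2.2]
 [-0.7 -0.8]
 [ 0.  -0.2]
 [-0.4  1. ]]
jar 0.8 [ 0.41985802 -0.1167705   0.03      ]
tape 0.96 [0.44820267 0.20807789 0.03      ]
mug 0.58 [0.56535821 0.28789406 0.03      ]
parts_bin 0.57 [ 0.47241478 -0.23492334  0.03      ]
screwdriver 0.97 [ 0.642546  -0.1790933  0.03     ]
spare_board 0.6 [0.67905453 0.24483441 0.03      ]
```

The fit residuals are about 1 px, which puts the tester at (0.629, 0.024) with yaw -4.7° and the tray 53 mm out. Next I'll check reach and IK, then push.

```bash
cat >> geo.py <<'E'
from scipy.spatial.transform import Rotation as Ro
x0,y0,A,T0,_=np.load("pose.npy"); Rt=Ro.from_euler('z',A)
def W(p): return Rt.apply(p)+[x0,y0,0]
def ori(yaw,tilt=0): # tool down, yaw relative to tester, tilted by `tilt` deg about tester y
    return (Rt*Ro.from_euler('y',tilt,degrees=True)*Ro.from_euler('xyz',[180,0,yaw],degrees=True)).as_euler('xyz',degrees=True)
def bar(th): # tester frame
    c,s=np.cos(th),np.sin(th); return np.array([.09-.135*c+.048*s,0,.117+.135*s+.048*c])
E
python3 - <<'E'
from geo import *
for yaw in (0,180,90,-90):
    print(yaw,[robot.inverse_kinematics(W(p),ori(yaw)) is not None for p in ((-.225,0,.25),(-.225,0,.092),(-.136,0,.092))])
for yaw in (90,-90):
    for k in (0,.3,.5,.75,1):
        print(yaw,k,[int(robot.inverse_kinematics(W(bar(np.radians(t))),ori(yaw,k*t)) is not None) for t in range(0,56,5)])
q=robot.inverse_kinematics(W((-.225,0,.25)),ori(0)); print(q)
robot.move_to(W((-.225,0,.25)),ori(0))
fingers.gripper_to(0.0,40)
robot.line_to(W((-.225,0,.092)))
print(robot.current_time_s(),robot.current_tool_pos(),robot.current_contact_force())
h=robot.line_to(W((-.17,0,.092)),velocity=.03,f_stop=1.5)
p=Rt.inv().apply(robot.current_tool_pos()-[x0,y0,0]); print("contact",h,p,robot.current_contact_force(),robot.current_time_s())
E
```

```text
0 [True, True, True]
180 [True, True, True]
90 [True, True, True]
-90 [True, True, True]
90 0 [1, 1, 1, 1, 1, 1, 1, 1, 1, 1, 1, 1]
90 0.3 [1, 1, 1, 1, 1, 1, 1, 1, 1, 1, 1, 1]
90 0.5 [1, 1, 1, 1, 1, 1, 1, 1, 1, 1, 0, 0]
90 0.75 [1, 1, 1, 1, 1, 1, 1, 1, 0, 0, 0, 0]
90 1 [1, 1, 1, 1, 1, 1, 0, 0, 0, 0, 0, 0]
-90 0 [1, 1, 1, 1, 1, 1, 1, 1, 1, 1, 1, 1]
-90 0.3 [1, 1, 1, 1, 1, 1, 1, 1, 1, 1, 1, 1]
-90 0.5 [1, 1, 1, 1, 1, 1, 1, 1, 1, 1, 0, 0]
-90 0.75 [1, 1, 1, 1, 1, 1, 1, 1, 0, 0, 0, 0]
-90 1 [1, 1, 1, 1, 1, 1, 0, 0, 0, 0, 0, 0]
[  28.31479987    2.46447224  -37.554969    105.39142358    1.57337745
   72.66051925 -104.36065151]
5.0833 [0.4051343  0.042358   0.09268235] [ 0.11380331 -0.25920201  0.08287308]
contact True [-1.90659492e-01 -1.01833614e-04  9.15990474e-02] [ 0.33540588 -0.33878015 -0.49320421] 6.2167
```

```bash
python3 - <<'E'
from geo import *
loc=lambda:Rt.inv().apply(robot.current_tool_pos()-[x0,y0,0])
for i in range(3):
    h=robot.line_to(W((-.128,0,.092)),velocity=.04,f_stop=14)
    print(h,loc(),Rt.inv().apply(robot.current_contact_force()),robot.current_time_s())
    if h and loc()[0]>-.143: break
robot.pause(.1);print(loc(),Rt.inv().apply(robot.current_contact_force()))
import cv2
ims=[vision.grab_frame(c)[:,:,::-1] for c in("scene","side")]
cv2.imwrite("pics/c.png",np.hstack([cv2.resize(ims[0][150:350,210:410],(400,400)),cv2.resize(ims[1][180:310,250:380],(400,400))]))
E
```

```text
True [-0.1360755  -0.00033584  0.091204  ] [-0.49590084 -0.23107174  0.43546371] 7.55
[-0.13699103 -0.00062347  0.09063541] [-0.45787134 -0.68078821  0.29539347]
```

View pics/c.png

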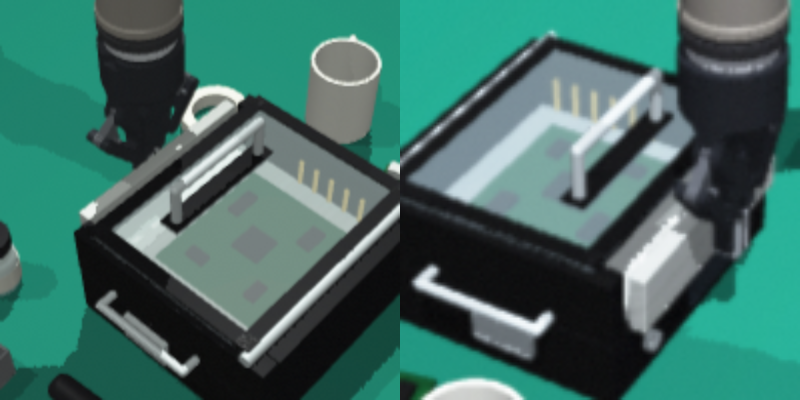

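The tray plate now sits flush, about 15 mm proud of the housing, and the push ended on a hard 14 N stop. I'll press once more to confirm, then back off and grip the bar.

```bash
python3 - <<'E'
from geo import *
loc=lambda:Rt.inv().apply(robot.current_tool_pos()-[x0,y0,0])
F=lambda:np.round(Rt.inv().apply(robot.current_contact_force()),1)
print(robot.line_to(W((-.125,0,.092)),velocity=.02,f_stop=16),loc(),F())
robot.line_to(W((-.19,0,.092))); robot.line_to(W((-.19,0,.26)),velocity=.25)
b=bar(0)
for yaw in(90,-90):
    print(yaw,np.round(robot.inverse_kinematics(W(b+[0,0,.09]),ori(yaw)),0), np.round(robot.inverse_kinematics(W(bar(.873)),ori(yaw,15)),0))
yaw=min((90,-90),key=lambda y:np.abs(np.array(robot.inverse_kinematics(W(b+[0,0,.09]),ori(y)))-robot.current_joint_positions()).max())
robot.move_to(W(b+[0,0,.09]),ori(yaw))
fingers.gripper_to(.6,40)
print(yaw,robot.line_to(W(b+[0,0,-.003]),velocity=.08,f_stop=6),loc(),F())
fingers.gripper_to(0,60)
print(robot.current_finger_gap(),robot.current_gripper_force(),loc(),F(),robot.current_time_s())
import cv2
ims=[vision.grab_frame(c)[:,:,::-1] for c in("scene","side")]
cv2.imwrite("pics/d.png",np.hstack([cv2.resize(ims[0][150:350,210:410],(400,400)),cv2.resize(ims[1][180:310,250:380],(400,400))]))
E
```

```text
True [-0.13742206 -0.00091795  0.08912626] [-0.2  1.5  0.6]
90 [ 27.  29. -49.  79.  22.  82. -26.] [ 13.  51. -45.  42.  29. 110. -21.]
-90 [ -39.   28.   54.   82.  -23.   81. -170.] [ -17.   50.   43.   44.  -30.  109. -173.]
90 False [-0.04455656  0.00024379  0.1626876 ] [-0.6 -0.5 -0.7]
0.09473943446850856 58.41444432735443 [-4.46562785e-02  3.29912890e-05  1.62308085e-01] [0.6 0.5 1.2] 13.2
```

View pics/d.png

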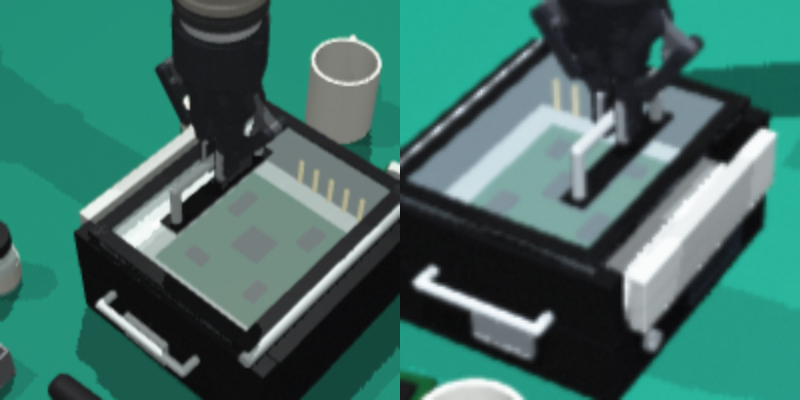

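The fingers straddle the bar (at about (220,165) in the left half) and grip at 58 N with a gap of about 8 mm. The tray is flush. Now I'll lift it along the arc.

```bash
python3 - <<'E'
from geo import *
loc=lambda:Rt.inv().apply(robot.current_tool_pos()-[x0,y0,0])
F=lambda:np.round(Rt.inv().apply(robot.current_contact_force()),1)
b0=loc()-bar(0)
for d in np.arange(5,51,5):
    t=.3*d; off=Ro.from_euler('y',t,degrees=True).apply(b0)
    h=robot.line_to(W(bar(np.radians(d))+off),ori(90,t),velocity=.05,f_stop=25)
    print(d,h,np.round(loc()-bar(np.radians(d))-off,4),F(),round(robot.current_finger_gap(),3))
    if h: break
robot.pause(.3)
p=loc()-Ro.from_euler('y',.3*d,degrees=True).apply(b0)-[.09,0,.117]
print("angle",np.degrees(np.arctan2(p[2],-p[0])-np.arctan2(.048,.135)),np.hypot(p[0],p[2]),np.hypot(.135,.048),robot.current_gripper_force(),robot.current_time_s())
import cv2
ims=[vision.grab_frame(c)[:,:,::-1] for c in("scene","side")]
for c,i in zip("ef",ims): cv2.imwrite(f"pics/{c}.png",i)
cv2.imwrite("pics/g.png",np.hstack([cv2.resize(ims[0][130:370,200:440],(400,400)),cv2.resize(ims[1][120:320,220:420],(400,400))]))
E
```

```text
5 False [-0.0006  0.     -0.0011] [ 1.7  0.9 -4.2] 0.097
10 False [-0.0005 -0.     -0.0002] [-1.2  0.7 -2.6] 0.09
15 False [-0.0009 -0.0001 -0.0005] [-2.5  0.3 -4. ] 0.092
20 False [-0.0007 -0.0001  0.0003] [-4.6 -0.8 -0.3] 0.089
25 False [-0.0013 -0.0001 -0.    ] [-6.5 -0.7 -0.8] 0.093
30 False [-0.001  -0.0001  0.0008] [-7.4 -1.5  0.3] 0.091
35 False [-0.0009 -0.0001  0.0014] [-7.2 -1.   3.1] 0.09
40 False [-0.0013 -0.0002  0.0014] [-8.4 -0.9  1.8] 0.093
45 False [-0.001  -0.0002  0.002 ] [-7.3 -1.5  3.7] 0.09
50 False [-0.0006 -0.0003  0.0026] [-7.1 -1.5  4.6] 0.096
angle 50.12273611257933 0.14599538902256518 0.14327944723511465 58.50304841995239 17.6083
```

View pics/g.png

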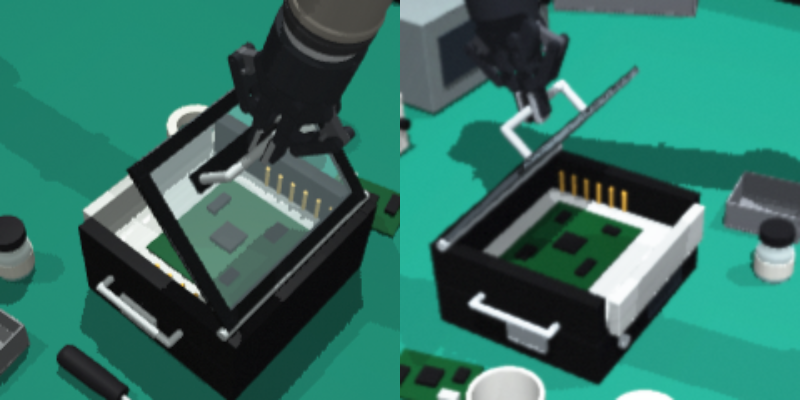

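The flap stands open, with the bar still in the jaws. Its front corner is at (279,232) in the scene view and (338.5,154) in the side view. I'll check the angle independently from these.

```bash
python3 - <<'E'
from geo import *
for d in (43,46,48,50,52,54,57):
    r=Ro.from_euler('y',d,degrees=True); f=lambda p:W(r.apply(p)+[.09,0,.117])[None]
    c=f([-.185,-.115,.006]); print(d,proj(c,"scene").round(1),proj(c,"side").round(1),"bar+y",proj(f([-.135,.055,.048]),"side").round(1))
print("meas [279,232] [338.5,154] [271.5,183.5]")
E
```

```text
43 [[270.4 231.9]] [[344.1 160.9]] bar+y [[278.1 189.4]]
46 [[273.4 231.2]] [[341.4 157.5]] bar+y [[275.3 187.3]]
48 [[275.6 230.9]] [[339.5 155.4]] bar+y [[273.5 185.9]]
50 [[277.8 230.7]] [[337.6 153.2]] bar+y [[271.6 184.6]]
52 [[280.2 230.6]] [[335.6 151.2]] bar+y [[269.7 183.4]]
54 [[282.7 230.7]] [[333.6 149.2]] bar+y [[267.8 182.2]]
57 [[286.6 231. ]] [[330.4 146.3]] bar+y [[264.9 180.6]]
meas [279,232] [338.5,154] [271.5,183.5]
```

All three points agree on about 50°, so I'm handing in the job.

```bash
python3 -c "
from station import workorder; print(workorder.close_job())"
```

```text
the job is handed in; nothing more can be done
None
```

The tray is pushed fully home against its stop, the flap is held open by the bar in the gripper at about 50° (checked against the camera images), and the job is handed in; the verdict was not shown.

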